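# Change the fraction changer over to the red-collared vial

### The arm

A 6-joint arm with a two-finger parallel gripper is mounted at the origin on the work surface. World frame = base frame: x ahead of the robot, y to its left, z up, the work surface at z = 0. Lengths are in m, angles in rad, forces in N, time in s.
With the tool pointing down it reaches from about 0.3 to 0.85 m from the base axis. Payload 4.2 kg.
Tool frame: the origin (TCP) lies midway between the tips of the shut fingers; the grasp point (between the pads) lies 19 mm behind it; z points along the fingers, y is the line along which they close (so a half turn about z gives the same grasp; the last joint's range is limited). The gripper opens to 91 mm and grips with 3 to 60 N. Pads are 32 mm wide; open, the fingers measure 118 mm over their backs; the gripper's body (76 mm by 178 mm) begins 60 mm behind the grasp point.
Start: joints at [-1.146, 0.32, 1.565, -0, 1.257, -0.02], TCP at [0.247, -0.519, 0.214] pointing down, gripper open.
Joint ranges: [-3.11, 3.11], [-0.84, 2.01], [0.21, 2.61], [-1.34, 4.49], [0.05, 2.63], [-2.56, 2.56]. Speed limits (rad/s): [2.57, 2.57, 3.14, 3.14, 3.14, 3.14].

### API

Orientations are given as a unit quaternion [x, y, z, w].
In Python, from workcell import robot gives the robot as it stands. Calls block until the motion is done:
- robot.move_to(position, orientation): joint-space move of the TCP to a pose.
- robot.move_linear(position, rot=None, rate=0.15): straight line of the TCP; rot=None keeps the orientation; rate is the mean speed in m/s.
- robot.movej(angles): joint-space move.
- robot.release() and robot.close(newtons=None): open the fingers fully, or close them until they stop; newtons is the grip in N (None keeps the last).
- robot.hold(seconds).
- robot.inverse_kinematics(position, orientation): joint angles nearest the present ones, or None.
- robot.read_camera(name): name is "scene" or "top"; returns (picture, depth): 480x640x3 uint8, red, green, blue; 480x640 float32, m along the optical axis (not along the pixel's ray), 0 where there is no reading.
- robot.camera_info(name): a dict with "K" (3x3 intrinsics, pixels), "distortion" ([k1, k2, p1, p2, k3] as OpenCV has them; the pictures are not rectified), "view" (4x4, takes a point from world to camera coordinates). Camera axes: x right, y down, z forward; pixel columns grow to the right and rows downward; lengths in m; the calibration is good to about 2 mm. A picture is of the moment at which its call begins. camera_info takes no time and is no camera call.
A pose or a line that the arm cannot do raises robot.IKError and nothing moves.
- robot.close_job(): hands the job in; it is judged then, once.
Readings, each from a call of its own:
- robot.get_t(): time.
- robot.get_qpos(): joint angles.
- robot.get_qd(): joint speeds.
- robot.get_effort(): joint torques, N m.
- robot.get_position(): TCP position.
- robot.get_tcp_rot(): TCP orientation.
- robot.get_wrist_force(): force on the tool from outside, world axes, zero at the start.
- robot.get_wrist_torque(): the same for the moment, N m.
- robot.get_grip_width(): finger opening in m.
- robot.get_gripper_force(): force on a finger pad.
Only numpy, scipy, OpenCV 4.12 (cv2) and the standard library are available. Lean on these libraries where they do the work, as an engineer would, in place of code of your own. Each camera call takes 0.05 s, during which the arm holds its last target. There are 200 camera calls.

### The job

The needle of the fraction changer is caught down in the wrong vial: press its knob right down and let go so that the needle springs up, then push the blue index lever through full strokes, one click and one place at a time, letting it spring back between strokes, until the vial with the red collar stands under the needle. Then press the knob down again until the catch holds the needle in that vial, and leave lever and knob alone. Turn the carousel only with the lever, touching neither it nor the vials, press lever and knob without forcing them past their stops, and leave everything else on the bench where it is.

Things in the scene. Friction and masses are not known exactly. Their poses are not given: they have to be found in the camera images.
- changer: The fraction changer, a fixed white bench unit 215 x 250 x 52 mm with a grey front deck 20 mm high. Origin: on the bench under the carousel's axis; -x out of its front (lever side), +y to the needle's side, z up. At y +128 mm stands a column (top 212 mm) holding the needle head, a white block 46 x 46 mm, 145 to 200 mm above the bench, centred at (0, +60) mm.
- carousel: White carousel 172 mm across, floor 66 mm and hub 110 mm above the bench; eight vial cups every 45 degrees on a 60 mm radius about the unit's z axis. Origin on the axis at bench height. It turns clockwise seen from above (from the unit's front, -x, to the needle side, +y), clicks in every 45 degrees, is turned by the lever only, and is blocked while the needle is down in a vial.
- lever_pivot (a point): Centre of the index lever's upright pivot on the front deck, 122 mm in front of the carousel's axis, 32 mm above the bench; the pad's centre is 60 mm from it. One full stroke moves the carousel exactly one place; a stroke given up too soon moves it none. The lever must be let back to rest before the next stroke. Pushing lever or knob with more than 30 N is forcing them.
- lever_pad (a point): Centre of the blue thumb pad at the lever's end: an upright block 22 mm long (along the lever), 10 mm thick (across it), 30 to 70 mm above the bench, free all round. Push its -y face (unit's axes): it swings to +y about the pivot, clockwise from above. A spring (1.5 to 3 N at the pad) brings it back.
- lever (a joint): Lever angle in rad: 0 at rest, pointing 0.65 rad from the unit's -x axis towards -y; grows as the pad is pushed. First a free travel of 0 to 0.5 rad that differs each time and cannot be seen, then the pawl bites: 6 to 8 N at the pad, falling to 3 or 4 N as the carousel clicks over 0.4 rad later; some 0.1 rad on, the force climbs at a firm stop, 0.56 to 1.0 rad from rest.
- knob_top (a point): Centre of the top of the black push knob with a blue disc above the needle head: 34 mm across, 12 mm thick, on an upright 9 mm stem at (0, +60) mm of the unit; 251 mm above the bench when the needle is up, about 229 mm when it is held down.
- needle (a joint): Depth of needle and knob in m: 0 up, grows downward, about 0.032 at the bottom. Push-push catch: pressed right down to the bottom and let go, it stays caught at about 0.021; pressed to the bottom again and let go, it springs up to 0. The spring takes 4 N at the top, 7.5 N at the bottom, where there is a firm stop. A press that stops short of the bottom does not count.
- needle_tip (a point): Lower end of the 3 mm steel needle, on the knob's axis: 132 mm above the bench when up (8 mm over the vials' mouths), about 13 mm inside a vial's mouth when held down.
- vial_red: The glass vial with the red collar, open at the top: 24 mm across, 58 mm tall, mouth 20 mm wide, standing loose in a carousel cup. Origin at the centre of its underside (66 mm above the bench), z up. It starts two to four places before the needle.
- vial_a: A like glass vial with a white collar (24 mm across, 58 mm tall) in another cup of the carousel; origin under its centre. The needle is down in it at the start.
- vial_b: A like glass vial with a white collar (24 mm across, 58 mm tall) in another cup of the carousel; origin under its centre.
- vial_c: A like glass vial with a white collar (24 mm across, 58 mm tall) in another cup of the carousel; origin under its centre.
- vial_e: A like glass vial with a white collar (24 mm across, 58 mm tall) in another cup of the carousel; origin under its centre.
- vial_f: A like glass vial with a white collar (24 mm across, 58 mm tall) in another cup of the carousel; origin under its centre.
- vial_g: A like glass vial with a white collar (24 mm across, 58 mm tall) in another cup of the carousel; origin under its centre.
- vial_h: A like glass vial with a white collar (24 mm across, 58 mm tall) in another cup of the carousel; origin under its centre.
- beaker: Bystander: glass beaker, 54 mm across, 72 mm tall. Origin under its centre.
- cap_jar: Bystander: jar of caps, 54 mm across, 62 mm tall. Origin under its centre.
- timer: Bystander: white bench timer, 55 x 72 x 20 mm, lying flat. Origin under its centre.
- spatula: Bystander: double-ended steel spatula, 170 mm long, 12 mm wide, 5 mm thick, lying beside the unit. Origin under its centre.
- wash_bottle: Bystander: white wash bottle, 68 mm across, 165 mm tall. Origin under its centre.
- solvent_bottle: Bystander: amber bottle, 70 mm across, 150 mm tall. Origin under its centre.

How it is judged:
By the outcome, as a careful person would: the job done as asked, in the order asked, and still so for the second after the job is handed in, with the robot touching nothing.
It also fails if it takes over 67 s, if anything falls off the work surface, if the arm or the gripper's body presses on something with over 40 N, if the wrist force passes 120 N, or if a joint passes its speed limit or range.

## Working session

There is one attempt and no reset: what is moved stays moved. The work goes in short steps, each a Python script; the robot and the scene stay as the last script left them, time stands still between calls to the robot, and variables do not carry over. Pictures are saved under pics/ and viewed, at most 10 in all, crops included, and the job is handed in when it is done.

```bash
mkdir -p pics; python3 - <<'E'
from workcell import robot
import cv2,numpy as np
for n in("scene","top"):
    p,d=robot.read_camera(n); cv2.imwrite(f"pics/{n}0.png",p[:,:,::-1]); np.savez(f"{n}0.npz",p=p,d=d)
    i=robot.camera_info(n); print(n,np.round(i["K"],1).tolist(),i["distortion"],np.round(i["view"],3).tolist())
print(robot.get_t(),robot.get_tcp_rot(),robot.get_grip_width())
E
ls
```

```text
scene [[493.3, 0.0, 318.8], [0.0, 493.3, 241.6], [0.0, 0.0, 1.0]] [0.02508445 0.         0.         0.         0.        ] [[-0.527, 0.85, 0.015, 0.291], [0.629, 0.402, -0.666, -0.243], [-0.571, -0.342, -0.746, 1.589], [0.0, 0.0, 0.0, 1.0]]
top [[559.3, 0.0, 318.3], [0.0, 559.3, 236.8], [0.0, 0.0, 1.0]] [-0.01386781  0.          0.          0.          0.        ] [[0.027, -1.0, -0.002, 0.007], [-0.997, -0.026, -0.076, 0.577], [0.076, 0.004, -0.997, 1.81], [0.0, 0.0, 0.0, 1.0]]
0.1 [ 9.75369892e-01  2.20574011e-01 -1.83568290e-04 -8.03488182e-04] 0.09111901849279376
pics
scene0.npz
top0.npz
```

View pics/scene0.png

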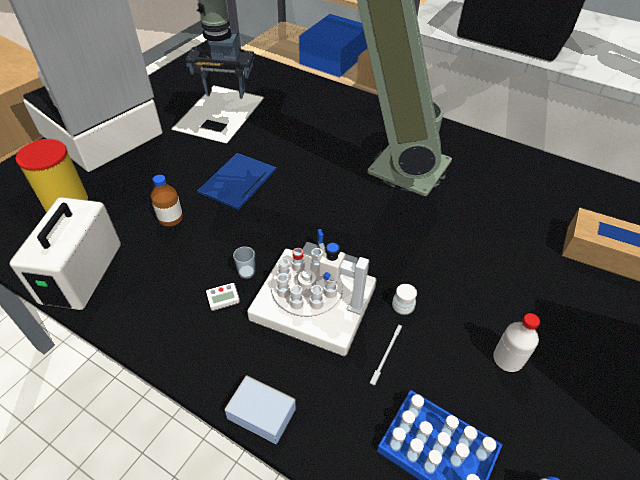

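View pics/top0.png

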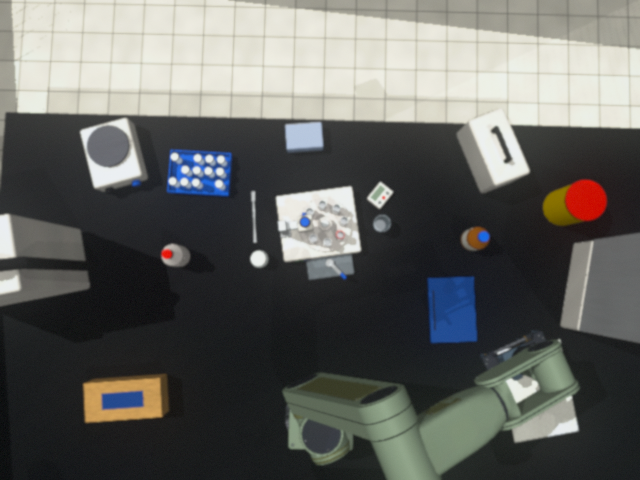

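The unit is near top pixels (318,224), with the knob at (305,219), the lever pad around (340,270) and the red collar around (340,234). In the scene view the knob is at (332,248), the pad at (320,237) and the red collar at (298,254). Next I'll zoom in and measure.

```bash
cat > h.py <<'E'
from workcell import robot
import cv2,numpy as np
def world(n,uv,z=None,d=None):
    """pixels -> world, either on plane z or at depth d"""
    i=robot.camera_info(n);K=np.array(i["K"],float);V=np.array(i["view"],float)
    r=cv2.undistortPoints(np.array(uv,float).reshape(-1,1,2),K,np.array(i["distortion"])).reshape(-1,2)
    r=np.c_[r,np.ones(len(r))]; R,t=V[:3,:3],V[:3,3]; c=-R.T@t
    if d is not None: return (r*np.array(d).reshape(-1,1)-t)@R
    w=r@R; return c+w*((z-c[2])/w[:,2])[:,None]
def pix(n,P):
    i=robot.camera_info(n);V=np.array(i["view"],float)
    return cv2.projectPoints(np.array(P,float).reshape(-1,1,3),cv2.Rodrigues(V[:3,:3])[0],V[:3,3],np.array(i["K"],float),np.array(i["distortion"]))[0].reshape(-1,2)
E
python3 - <<'E'
from h import *
ims=[]
for n,(x,y,w,h) in (("top",(265,180,110,105)),("scene",(240,220,150,140))):
    f=np.load(n+"0.npz");p,d=f["p"],f["d"]
    c=p[y:y+h,x:x+w]; ims.append(cv2.resize(c,(400,400),interpolation=cv2.INTER_CUBIC))
    hsv=cv2.cvtColor(p,cv2.COLOR_RGB2HSV)
    for nm,m in(("blue",cv2.inRange(hsv,(100,130,60),(130,255,255))),("red",cv2.inRange(hsv,(0,120,60),(8,255,255))|cv2.inRange(hsv,(172,120,60),(180,255,255)))):
        k,l,s,ce=cv2.connectedComponentsWithStats(m[y:y+h,x:x+w])
        for j in range(1,k):
            if s[j,4]>5:
                uv=ce[j]+[x,y]; dd=np.median(d[y:y+h,x:x+w][l==j]); print(n,nm,uv.round(1),s[j].tolist(),world(n,uv,d=[dd]).round(3))
cv2.imwrite("pics/zoom0.png",np.hstack(ims)[:,:,::-1])
# unit body top: points at z 0.04..0.058
f=np.load("top0.npz");d=f["d"];v,u=np.mgrid[175:295,255:385]
W=world("top",np.c_[u.ravel(),v.ravel()],d=d[v,u].ravel())
for lo,hi in((.045,.058),(.014,.026),(.045,.3),(.205,.22),(.19,.204),(.22,.24)):
    s=W[(W[:,2]>lo)&(W[:,2]<hi)&(np.abs(W[:,1])<.3)]
    if len(s)>3:
        r=cv2.minAreaRect(s[:,:2].astype(np.float32)); print(lo,len(s),np.round(r[0],4),np.round(r[1],4),r[2],np.median(s,0).round(3))
E
```

```text
top blue [304.5 221.7] [36, 38, 8, 8, 56] [[0.603 0.063 0.232]]
top blue [343.1 276.3] [75, 93, 7, 7, 31] [[ 0.449 -0.06   0.068]]
scene blue [319.8 235.6] [77, 9, 7, 15, 80] [[ 0.458 -0.056  0.058]]
scene blue [332.5 247. ] [87, 23, 12, 9, 94] [[0.607 0.065 0.23 ]]
scene blue [326.3 275.7] [83, 52, 7, 8, 37] [[0.638 0.07  0.168]]
scene red [297.6 256.5] [53, 32, 10, 8, 46] [[ 0.589 -0.038  0.115]]
0.045 2310 [0.6064 0.0149] [0.3988 0.288 ] 85.07167053222656 [0.633 0.06  0.052]
0.014 941 [0.5869 0.0185] [0.3931 0.4223] 0.8251355886459351 [ 0.494 -0.043  0.02 ]
0.045 5174 [0.6036 0.013 ] [0.3975 0.2983] 83.03477478027344 [0.606 0.027 0.06 ]
0.205 88 [0.6028 0.0933] [0.0419 0.098 ] 4.1073899269104 [0.594 0.127 0.212]
0.19 161 [0.5993 0.0905] [0.0461 0.1022] 11.311576843261719 [0.597 0.08  0.197]
0.22 107 [0.6108 0.0925] [0.0927 0.0322] 77.98456573486328 [0.605 0.062 0.231]
```

View pics/zoom0.png

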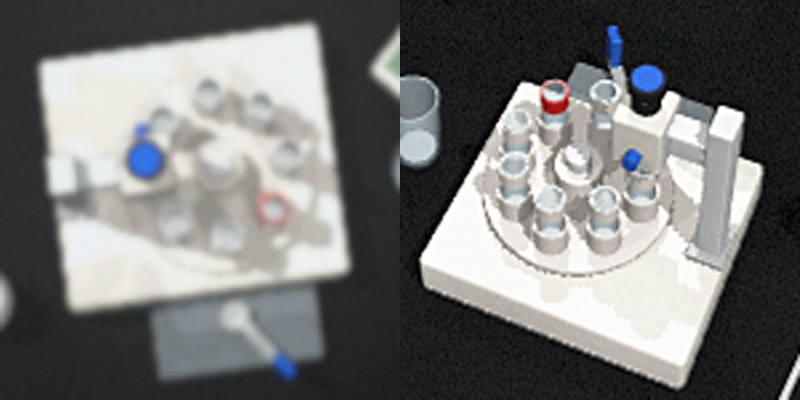

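The zoom shows the red vial at top-zoom (273,208). It is third in line before the needle, with white vials at (178,222) and (228,235), so it takes 3 strokes. I'll fix the unit pose, then check IK.

```bash
python3 - <<'E'
from h import *
z=lambda p:np.array(p)*[110/400,105/400]+[265,180]-[.36,.37]
k=world("top",[[304.5,221.7]],z=.229)[0]; k2=world("scene",[[332.5,247]],z=.229)[0]
pd=world("top",[[343.1,276.3]],z=.068)[0]
hub=world("top",[z((222,158))],z=.11)[0]; red=world("top",[z((273,208))],z=.122)[0]
piv=world("top",[z((234,317))],z=.036)[0]
C=np.array([world("top",[z(c)],z=.052)[0][:2] for c in((40,62),(317,22),(350,275),(72,310))])
print("knob",k,k2,"pad",pd,"hub",hub,"red",red,"piv",piv);print(C)
e=[C[0]-C[1],C[3]-C[2]]; print("yaw y-edges",[np.degrees(np.arctan2(-a[0],a[1])) for a in e],[np.linalg.norm(a) for a in e])
e=[C[0]-C[3],C[1]-C[2]]; print("yaw x-edges",[np.degrees(np.arctan2(a[1],a[0])) for a in e],[np.linalg.norm(a) for a in e])
# rigid fit knob,pad,hub,pivot
U=np.array([[0,60],[-122-60*np.cos(.65),-60*np.sin(.65)],[0,0],[-122,0]])/1e3
W=np.array([(k+k2)[:2]/2,pd[:2],hub[:2],piv[:2]])
A=U-U.mean(0);B=W-W.mean(0);a=np.arctan2((A[:,0]*B[:,1]-A[:,1]*B[:,0]).sum(),(A*B).sum())
R=np.array([[np.cos(a),-np.sin(a)],[np.sin(a),np.cos(a)]]);o=W.mean(0)-R@U.mean(0)
print("yaw",np.degrees(a),"o",o,"resid mm",((U@R.T+o-W)*1e3).round(1).tolist())
r=R.T@(red[:2]-o);print("red unit",r,np.degrees(np.arctan2(r[1],r[0])))
from scipy.spatial.transform import Rotation as S
for psi in(60,45,20,0,-20,-45):
    q=(S.from_euler('z',psi,degrees=True)*S.from_quat([1,0,0,0])).as_quat()
    for P in([*k[:2],.28],[*pd[:2],.04]): print(psi,np.round(robot.inverse_kinematics(P,q),2))
E
```

```text
knob [0.60380132 0.06331481 0.229     ] [0.60591628 0.0639138  0.229     ] pad [ 0.4493737  -0.05949125  0.068     ] hub [0.61967144 0.00067264 0.11      ] red [ 0.57870534 -0.04370539  0.122     ] piv [ 0.49186659 -0.01413019  0.036     ]
[[ 0.70356174  0.16446454]
 [ 0.74443085 -0.08160249]
 [ 0.52952418 -0.11552351]
 [ 0.49347377  0.12934353]]
yaw y-edges [np.float64(9.430136219323984), np.float64(8.375172198282582)] [np.float64(0.24943790139729283), np.float64(0.24750656993242331)]
yaw x-edges [np.float64(9.490538635757167), np.float64(8.969606932794767)] [np.float64(0.21300337551381648), np.float64(0.21756726602598347)]
yaw 8.202576288444899 o [0.61448263 0.00221154] resid mm [[1.1, -2.0], [2.3, 1.5], [-5.2, 1.5], [1.9, -1.1]]
red unit [-0.0419624  -0.04034272] -136.12737599686417
60 [ 0.09  0.34  1.37 -0.    1.43  0.61]
60 [-0.16  0.33  2.07 -0.    0.74  0.37]
45 [ 0.09  0.34  1.37 -0.    1.43  0.87]
45 [-0.16  0.33  2.07 -0.    0.74  0.63]
20 [ 0.09  0.34  1.37 -0.    1.43  1.31]
20 [-0.16  0.33  2.07 -0.    0.74  1.06]
0 [ 0.09  0.34  1.37 -0.    1.43  1.66]
0 [-0.16  0.33  2.07 -0.    0.74  1.41]
-20 [ 0.09  0.34  1.37 -0.    1.43  2.01]
-20 [-0.16  0.33  2.07 -0.    0.74  1.76]
-45 [ 0.09  0.34  1.37 -0.    1.43  2.44]
-45 [-0.16  0.33  2.07 -0.    0.74  2.2 ]
```

```bash
cat >> h.py <<'E'
from scipy.spatial.transform import Rotation as S
A=np.radians(8.8); O=np.array([.6130,.0032]); KN=np.array([.6045,.0637])
quat=lambda psi:(S.from_euler('z',psi)*S.from_quat([1,0,0,0])).as_quat()
F=lambda:np.mean([robot.get_wrist_force() for _ in range(3)],axis=0)
def press(ztop,zmin,lim=13):
    """press the knob from above ztop until the force climbs past lim; return lowest z"""
    robot.move_linear([*KN,ztop+.008],rate=.1); robot.hold(.15); b=F()[2]; z=ztop+.002; log=[]
    robot.move_linear([*KN,z],rate=.05)
    while z>zmin:
        z-=.0015 if z>.2225 else .0006
        robot.move_linear([*KN,z],rate=.03); f=F()[2]-b; log.append((round(z*1e3,1),round(f,1)))
        if f>lim: break
    p=robot.get_position()[2]; robot.hold(.2); print("base",b,"hold f",F()[2]-b,"tcp z",p,"t",robot.get_t()); print(log)
    robot.move_linear([*KN,.285],rate=.2)
E
python3 - <<'E'
from h import *
robot.close(10); print(robot.get_grip_width(),robot.get_t())
robot.move_to([*KN,.285],quat(A)); print(robot.get_t())
press(.229,.2125)
p,d=robot.read_camera("scene"); cv2.imwrite("pics/s1.png",cv2.resize(p[180:360,220:420],(800,600) if 0 else (600,540),interpolation=cv2.INTER_CUBIC)[:,:,::-1]);print(robot.get_t())
E
```

```text
0.00016037590717972092 1.4667
3.9083
base -0.5293028640235342 hold f 12.992826124392773 tcp z 0.21714966249141987 t 9.9083
[(229.5, np.float64(2.0)), (228.0, np.float64(4.6)), (226.5, np.float64(6.7)), (225.0, np.float64(6.6)), (223.5, np.float64(6.4)), (222.0, np.float64(7.6)), (221.4, np.float64(7.3)), (220.8, np.float64(7.1)), (220.2, np.float64(5.6)), (219.6, np.float64(7.3)), (219.0, np.float64(6.2)), (218.4, np.float64(7.0)), (217.8, np.float64(7.9)), (217.2, np.float64(7.9)), (216.6, np.float64(9.6)), (216.0, np.float64(10.9)), (215.4, np.float64(12.1)), (214.8, np.float64(12.0)), (214.2, np.float64(14.0))]
10.4583
```

View pics/s1.png

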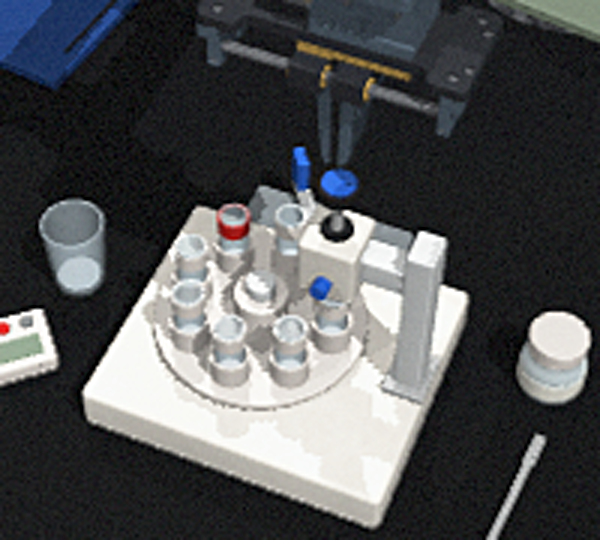

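The knob disc now stands high at (340,183), so the needle is up, and the carousel is unchanged. I'll give the lever its first stroke.

```bash
cat >> h.py <<'E'
RU=np.array([[np.cos(A),-np.sin(A)],[np.sin(A),np.cos(A)]])
def lp(th,off,z=.040):
    """tool pose behind the pad at lever angle th, off = TCP's distance behind the pad's centre"""
    g=.65-th; r=np.array([-np.cos(g),-np.sin(g)]); t=np.array([r[1],-r[0]])
    u=np.array([-.122,0])+.06*r-off*t
    return [*(O+RU@u),z],quat(A+g)
def tang(th):
    g=.65-th; return np.r_[RU@np.array([-np.sin(g),np.cos(g)]),0]
def stroke(lim=13,thmax=1.35):
    b=F(); log=[]; th=-.1
    while th<thmax:
        th+=.05; P,q=lp(th,.0185); robot.move_linear(P,q,rate=.07)
        f=-(F()-b)@tang(th); log.append((round(th,2),round(f,1)))
        if f>lim: break
    robot.hold(.1); print("end f",-(F()-b)@tang(th),"t",robot.get_t()); print(*log)
    P,q=lp(0,.036); robot.move_linear(P,q,rate=.15); robot.hold(.25)
E
python3 - <<'E'
from h import *
P,q=lp(0,.036,.2); robot.move_to([.5,-.08,.27],q)
robot.move_to(P,q); P,q=lp(0,.036); robot.move_linear(P,q,rate=.2); robot.hold(.15)
print(robot.get_t(),F())
p,_=robot.read_camera("scene"); a=p[200:320,240:400].copy()
stroke(); print(robot.get_t(),F())
p,_=robot.read_camera("scene"); cv2.imwrite("pics/s2.png",np.hstack([cv2.resize(c,(400,300),interpolation=cv2.INTER_CUBIC) for c in(a,p[200:320,240:400])])[:,:,::-1])
E
```

```text
12.8417 [-0.75061217 -0.39586916 -0.03245131]
end f 18.74950253169276 t 17.6
(-0.05, np.float64(0.9)) (0.0, np.float64(1.6)) (0.05, np.float64(2.0)) (0.1, np.float64(1.2)) (0.15, np.float64(3.8)) (0.2, np.float64(3.3)) (0.25, np.float64(2.1)) (0.3, np.float64(2.6)) (0.35, np.float64(2.6)) (0.4, np.float64(2.0)) (0.45, np.float64(1.8)) (0.5, np.float64(2.0)) (0.55, np.float64(2.1)) (0.6, np.float64(1.9)) (0.65, np.float64(3.2)) (0.7, np.float64(7.3)) (0.75, np.float64(12.5)) (0.8, np.float64(18.8))
18.8 [-0.33948711 -0.35842323  0.11803708]
```

View pics/s2.png

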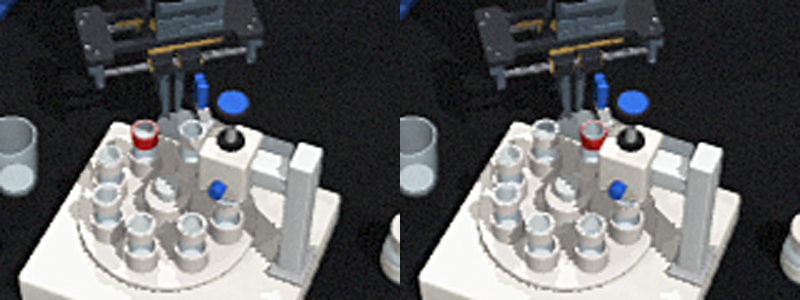

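Red moved exactly one place, from (145,130) to (192,130) within each panel, and the lever is back at rest. I'll give it the second and third strokes, comparing pictures after each.

```bash
python3 - <<'E'
from h import *
ims=[]
def red(p):
    hsv=cv2.cvtColor(p,cv2.COLOR_RGB2HSV)[220:340,260:380]; m=cv2.inRange(hsv,(0,120,60),(8,255,255))|cv2.inRange(hsv,(172,120,60),(180,255,255))
    v,u=np.nonzero(m); return (len(u),u.mean()+260,v.mean()+220) if len(u) else (0,0,0)
u0=pix("scene",[[*(O+RU@(.06*np.array([np.cos(a),np.sin(a)]))),.118] for a in np.radians([225,180,135,90])]); print("expected red px",u0.round(0).tolist())
for i in range(2):
    stroke(lim=10); p,_=robot.read_camera("scene"); ims.append(p[200:320,240:400]); print("red",red(p),robot.get_t())
    if i==0 and np.linalg.norm(np.array(red(p)[1:])-u0[2])>9: print("unsure, stop"); break
cv2.imwrite("pics/s3.png",np.hstack([cv2.resize(c,(400,300),interpolation=cv2.INTER_CUBIC) for c in ims])[:,:,::-1])
E
```

```text
expected red px [[298.0, 251.0], [317.0, 252.0], [331.0, 262.0], [331.0, 278.0]]
end f 11.68699841676457 t 23.3083
(-0.05, np.float64(-0.4)) (0.0, np.float64(0.7)) (0.05, np.float64(1.2)) (0.1, np.float64(0.5)) (0.15, np.float64(2.9)) (0.2, np.float64(2.7)) (0.25, np.float64(3.4)) (0.3, np.float64(2.7)) (0.35, np.float64(2.2)) (0.4, np.float64(2.7)) (0.45, np.float64(1.0)) (0.5, np.float64(1.8)) (0.55, np.float64(1.1)) (0.6, np.float64(1.6)) (0.65, np.float64(1.2)) (0.7, np.float64(6.4)) (0.75, np.float64(12.2))
red (0, 0, 0) 24.5083
unsure, stop
```

View pics/s3.png

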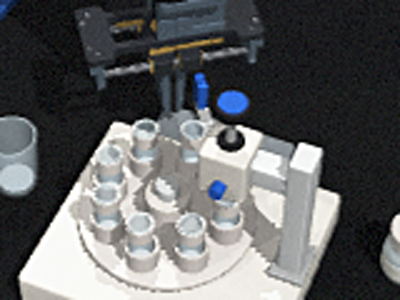

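Red is now hidden behind the head, at panel (228,155), which is the slot one place before the needle. The vial under the needle at (228,210) is white. One more stroke should do it.

```bash
python3 - <<'E'
from h import *
stroke(lim=10)
P,q=lp(0,.036,.27); robot.move_linear(P,rate=.3)
ims=[robot.read_camera(n)[0] for n in("scene","top")]
c=[cv2.resize(ims[0][200:320,240:400],(400,300),interpolation=cv2.INTER_CUBIC),cv2.resize(ims[1][175:280,260:400],(400,300),interpolation=cv2.INTER_CUBIC)]
cv2.imwrite("pics/s4.png",np.hstack(c)[:,:,::-1]);print(robot.get_t())
E
```

```text
end f 13.181133446138011 t 28.9667
(-0.05, np.float64(0.7)) (0.0, np.float64(2.5)) (0.05, np.float64(1.9)) (0.1, np.float64(2.0)) (0.15, np.float64(3.6)) (0.2, np.float64(3.5)) (0.25, np.float64(4.6)) (0.3, np.float64(3.8)) (0.35, np.float64(4.1)) (0.4, np.float64(2.9)) (0.45, np.float64(0.9)) (0.5, np.float64(2.2)) (0.55, np.float64(3.0)) (0.6, np.float64(3.2)) (0.65, np.float64(3.1)) (0.7, np.float64(7.5)) (0.75, np.float64(12.5))
31.1333
```

View pics/s4.png

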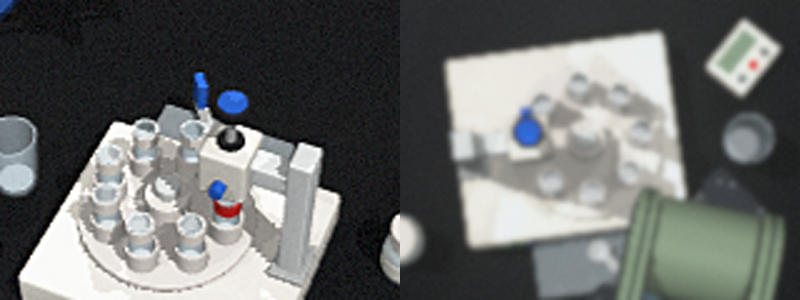

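The red vial stands under the needle (228,208) and the lever is at rest. Now I'll press the knob down to latch it.

```bash
python3 - <<'E'
from h import *
robot.move_to([.5,-.06,.295],quat(A)); robot.move_to([*KN,.29],quat(A))
press(.251,.2125,14)
P,q=lp(0,.036,.29); robot.move_to([.42,-.2,.3],quat(A)); robot.hold(.3)
p,d=robot.read_camera("scene")
cv2.imwrite("pics/s5.png",cv2.resize(p[200:320,240:400],(640,480),interpolation=cv2.INTER_CUBIC)[:,:,::-1])
hsv=cv2.cvtColor(p,cv2.COLOR_RGB2HSV);m=cv2.inRange(hsv,(100,130,60),(130,255,255))
k,l,s,ce=cv2.connectedComponentsWithStats(m[230:265,325:345])
for j in range(1,k): print(ce[j]+[325,230],s[j,4],world("scene",[ce[j]+[325,230]],d=[np.median(d[230:265,325:345][l==j])]))
print("expect up/down px",pix("scene",[[*KN,.251],[*KN,.229]]).round(1).tolist(),robot.get_t())
E
```

```text
base -0.030957825613219886 hold f 14.686518455056394 tcp z 0.21649450600990078 t 42.1083
[(251.5, np.float64(0.2)), (250.0, np.float64(2.1)), (248.5, np.float64(4.0)), (247.0, np.float64(4.1)), (245.5, np.float64(3.0)), (244.0, np.float64(3.7)), (242.5, np.float64(4.1)), (241.0, np.float64(3.6)), (239.5, np.float64(3.7)), (238.0, np.float64(4.5)), (236.5, np.float64(4.9)), (235.0, np.float64(5.2)), (233.5, np.float64(4.7)), (232.0, np.float64(5.1)), (230.5, np.float64(5.6)), (229.0, np.float64(5.4)), (227.5, np.float64(4.7)), (226.0, np.float64(5.5)), (224.5, np.float64(6.0)), (223.0, np.float64(6.6)), (221.5, np.float64(7.4)), (220.9, np.float64(6.8)), (220.3, np.float64(6.5)), (219.7, np.float64(6.2)), (219.1, np.float64(6.9)), (218.5, np.float64(7.0)), (217.9, np.float64(7.3)), (217.3, np.float64(8.6)), (216.7, np.float64(10.9)), (216.1, np.float64(11.0)), (215.5, np.float64(12.5)), (214.9, np.float64(12.5)), (214.3, np.float64(13.0)), (213.7, np.float64(15.2))]
[332.50526316 246.94736842] 95 [[0.60756502 0.06481295 0.2313166 ]]
expect up/down px [[333.1, 239.6], [332.8, 246.5]] 44.1917
```

View pics/s5.png

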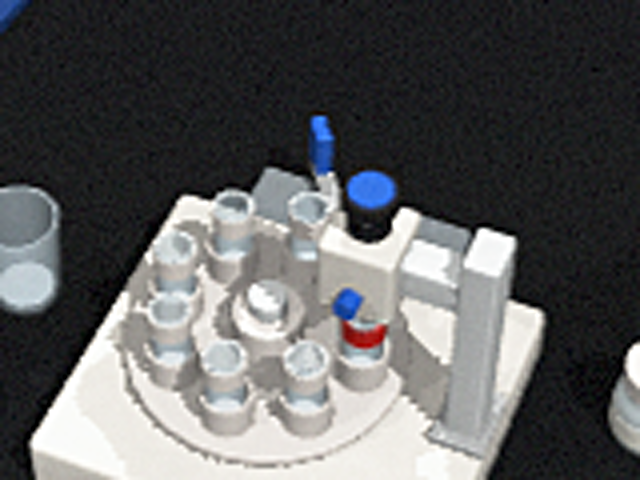

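The knob is caught down (disc at z 0.231), the red vial is under the needle at (363,330), the lever is at rest and the arm is clear.

```bash
python3 -c "
from workcell import robot
print(robot.close_job())"
```

```text
the job is handed in; nothing more can be done
None
```

I released the needle, indexed the carousel with three full lever strokes, and latched the needle down in the red-collared vial. The job was handed in at about 44 s, and pushes peaked at about 19 N on the lever and 15 N on the knob.

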